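Clear the containers, move the board carrier to the test fixture, put the containers back

ROBOT

A 6-joint arm with a two-finger parallel gripper is mounted at the origin on the work surface. World frame = base frame: x ahead of the robot, y to its left, z up, the work surface at z = 0. Lengths are in mm, angles in degrees, forces in N, time in s.
With the tool pointing down it reaches from about 375 to 925 mm from the base axis. Payload 5.7 kg.
Tool frame: the origin (TCP) lies at the very end of the fingers, on their centre line; the grasp point (between the pads) lies robot.tcp_to_grasp behind it (robot.tcp_to_grasp is the distance from the TCP to the grasp point, in mm); z points along the fingers, y is the line along which they close (so a half turn about z gives the same grasp; the last joint's range is limited). The gripper opens to 88 mm and grips with 3 to 60 N. Pads are 20 mm wide; open, the fingers measure 115 mm over their backs; the gripper's body (75 mm by 178 mm) begins 61 mm behind the grasp point.
Start: joints at [59.41, 20.558, 86.54, -0, 72.909, -6.595], TCP at [243.987, 548.117, 222.623] pointing down, gripper open.
Joint ranges: [-170.27, 170.27], [-57.76, 135], [12.27, 136.19], [-55.21, 235.2], [11.17, 155.16], [-170.74, 170.74]. Speed limits (degrees/s): [136.94, 136.94, 180, 180, 180, 180].

INTERFACE

Orientations are given as a 3x3 rotation matrix whose columns are the frame's x, y, z axes.
In Python, from bench import robot gives the robot as it stands.
- The arm moves only by the shell command python3 -m pendant 'ROWS' [FORCE]. ROWS is JSON, a list of rows, each a list of 3 entries, a list of its own where there are three numbers: the shift along the tool's x, y, z in mm, then the turn, a rotation vector about the tool's x, y, z in degrees, then the opening, from 0 (shut) to 1 (fully open). A call has 1 to 10 rows; each row shifts and turns the commanded pose from where the row before left it, along the tool's axes as they then stand; what a row does not reach is not made up. A row lasts 1/8 s, in which the tool goes at most 62.5 mm and 10.7 degrees, less where a joint would pass 70% of its speed; a pose out of reach is approached as far as the arm can. A call is refused whole if a number of a shift passes 62.5 or a number of a turn 10.7, either way. A call with a gripper value outside its range is refused whole. The fingers move at their own pace and stop on an object; FORCE is the grip in N (left out, the last holds). Time passes only in rows, so rows that do not move let the fingers close. It gives the time, the measured TCP pose, the force, the opening and the grip force at its end, in the units of the state.
- robot.get_obs(): the state, without advancing time (a new reading comes with each control period).
- robot.get_image(name): name is "scene" or "top" or "wrist"; returns the picture (420x560x3 uint8, red, green, blue); there is no depth.
- robot.calibration(name): a dict with "intrinsics" (3x3 intrinsics, pixels), "world_to_cam" (4x4, takes a point from world to camera coordinates); the wrist camera has in their place "T_tool_cam" (4x4, takes a point from camera to tool coordinates, whose origin is the TCP and whose axes are the flange's). Camera axes: x right, y down, z forward; pixel columns grow to the right and rows downward; lengths in mm; the calibration is good to about 2 mm. The wrist camera is an equidistant fisheye: a pixel r from the principal point sees the ray r / f radians off the axis. A picture is of the moment at which its call begins: read the wrist's pose just before it. calibration takes no time and is no camera call.
- robot.finish_job(): hands the job in; it is judged then, once.
The state is a dict: "clock": time; "q": joint angles; "qvel": joint speeds; "joint_efforts": joint torques, N m; "tcp_pos": TCP position; "eef_rot": TCP orientation; "contact_force": force on the tool from outside, world axes, zero at the start; "wrist_torque": the same for the moment, N m; "finger_gap": finger opening in mm; "gripper_force": force on a finger pad.
Only numpy, scipy, OpenCV 4.12 (cv2) and the standard library are available. Lean on these libraries where they do the work, as an engineer would, in place of code of your own. Each camera call takes 0.05 s, during which the arm holds its last target. There are 200 camera calls.

TASK

The board carrier in the pink tray is hemmed in by three containers: first stand all three aside on the blue mat with the yellow border, then take the carrier from the tray and lay it flat between the corner guides of the test fixture. Once it lies there, put each container back upright on the very spot in the tray where it stood at the start. Set everything down gently, tip nothing over and leave the screwdriver, the solder spool and the card terminal where they are.

Things in the scene. Friction and masses are not known exactly. Their poses are not given: they have to be found in the camera images.
- flux_bottle: Brown bottle with a narrow black cap and a yellow label. Straight body 46 mm in diameter and 85 mm high, then a cap 30 mm in diameter; 105 mm high in all, 0.12 to 0.22 kg. Loose, round; origin at the centre of its underside, z up along its axis. Starts in the tray.
- metal_tin: Dull grey metal tin with a red lid. Straight body 50 mm in diameter and 85 mm high, then a lid of the same diameter; 97 mm high in all, 0.15 to 0.27 kg. Loose, round; origin at the centre of its underside, z up along its axis. Starts in the tray.
- white_pot: White pot with a blue cap. Straight body 48 mm in diameter and 85 mm high, then a cap 47 mm in diameter; 101 mm high in all, 0.10 to 0.19 kg. Loose, round; origin at the centre of its underside, z up along its axis. Starts in the tray.
- carrier: Loose black block-shaped carrier with a green circuit board on top, 90 mm long (its x) by 36 mm wide (its y) by 20 mm high, chips up to 24 mm; 0.10 to 0.19 kg. Origin at the centre of its underside. Starts lying in the middle of the tray, along the tray's x; the containers stand 7 to 10 mm from its long sides, too close for a finger. Either way round is right in the fixture.
- tray: Fixed flat pink foam slab without a rim, 150 mm (x) by 170 mm (y) by 12 mm high, origin at the centre of its underside. On its top are flush darker marks: a rectangle in the middle for the carrier, and three 57 mm discs where the containers start, centred at x, y = (-31, -50), (31, -50) and (0, 50) mm in its frame; which container stands on which disc changes.
- mat: Fixed flat blue mat with a yellow border, 240 mm (x) by 120 mm (y), 4 mm thick, origin at the centre of its underside; the side area for the three containers. It may be on the left or the right.
- fixture: Fixed aluminium plate 140 (x) by 90 (y) mm, its top 10 mm above the bench, with four black L-shaped corner guides that rise 8 mm above it around a nest of 106 (x) by 52 (y) mm; the middle 82 mm of each long side is open for fingers. A grey box 40 by 90 mm, 34 mm high, joins its +x end. Origin: centre of the nest at bench height. It may be on the left or the right.
- screwdriver: Loose screwdriver, 180 mm long, lying between the robot and the tray; leave it alone. Origin on its axis' underside about mid-length.
- terminal: Loose light blue card terminal with coloured keys, 160 by 74 by 43 mm, lying at the right side; leave it alone. Origin at the centre of its underside.
- spool: Loose grey solder spool, 58 mm in diameter and 46 mm high, standing beyond the tray; leave it alone. Origin at the centre of its underside.
Things that resemble listed ones, but are neither listed nor needed, are in the scene too. Of the things like the flux_bottle, leave any that is purple or turquoise; of the rest the smaller one is meant.

How it is judged (in metres and radians):
On the way, in this order (a step that is already met when the one before it is completed fails the run):
1. all three containers stand upright and released on the mat, the carrier still in the tray (x of flux_bottle in the frame of mat between -0.116 and 0.116 m and y of flux_bottle in the frame of mat between -0.056 and 0.056 m and z of each of flux_bottle, metal_tin, white_pot in the frame of mat below 0.008 m and angle between each of flux_bottle, metal_tin, white_pot's own z axis and vertical below 0.12 rad and x of metal_tin in the frame of mat between -0.116 and 0.116 m and y of metal_tin in the frame of mat between -0.056 and 0.056 m and x of white_pot in the frame of mat between -0.116 and 0.116 m and y of white_pot in the frame of mat between -0.056 and 0.056 m and contact force between each of flux_bottle, metal_tin, white_pot and the fingers below 0.3 N and linear speed of each of flux_bottle, metal_tin, white_pot below 0.03 m/s and horizontal distance between carrier and tray below 0.03 m), for 0.2 s.
2. the carrier lies flat and released between the fixture's corner guides, the containers still on the mat (x of carrier in the frame of fixture between -0.012 and 0.012 m and y of carrier in the frame of fixture between -0.012 and 0.012 m and z of carrier in the frame of fixture below 0.0135 m and angle between carrier's own z axis and vertical below 0.1 rad and angle between the x axis of carrier and the x axis of fixture, either way round below 0.25 rad and contact force between carrier and the fingers below 0.3 N and linear speed of carrier below 0.03 m/s and x of flux_bottle in the frame of mat between -0.116 and 0.116 m and y of flux_bottle in the frame of mat between -0.056 and 0.056 m and z of each of flux_bottle, metal_tin, white_pot in the frame of mat below 0.008 m and angle between each of flux_bottle, metal_tin, white_pot's own z axis and vertical below 0.12 rad and x of metal_tin in the frame of mat between -0.116 and 0.116 m and y of metal_tin in the frame of mat between -0.056 and 0.056 m and x of white_pot in the frame of mat between -0.116 and 0.116 m and y of white_pot in the frame of mat between -0.056 and 0.056 m), for 0.2 s.
At the end, for the whole second after the job is handed in: The carrier lies flat in the fixture's nest, centre within 12 mm in x and y and turned less than 0.25 rad, and each container stands upright within 15 mm of where it stood at the start; all released and at rest (x of carrier in the frame of fixture between -0.012 and 0.012 m and y of carrier in the frame of fixture between -0.012 and 0.012 m and z of carrier in the frame of fixture below 0.0135 m and angle between carrier's own z axis and vertical below 0.1 rad and angle between the x axis of carrier and the x axis of fixture, either way round below 0.25 rad and contact force between each of carrier, flux_bottle, metal_tin, white_pot and the fingers below 0.3 N and linear speed of each of carrier, flux_bottle, metal_tin, white_pot below 0.03 m/s and distance of each of flux_bottle, metal_tin, white_pot from where it was at the start of the episode below 0.015 m and angle between each of flux_bottle, metal_tin, white_pot's own z axis and vertical below 0.12 rad); the robot touches nothing.
It fails at once if a container is tipped over (angle between any of flux_bottle, metal_tin, white_pot's own z axis and vertical above 0.6 rad).
It fails at once if the screwdriver, the terminal or the spool is moved by more than 30 mm (distance of any of screwdriver, terminal, spool from where it was at the start of the episode above 0.03 m).
It fails at once if a container or the carrier is let fall from more than about 2 cm (moves faster than 0.6 m/s while the fingers do not hold it) ((linear speed of flux_bottle above 0.6 m/s and contact force between flux_bottle and the fingers below 0.1 N) or (linear speed of metal_tin above 0.6 m/s and contact force between metal_tin and the fingers below 0.1 N) or (linear speed of white_pot above 0.6 m/s and contact force between white_pot and the fingers below 0.1 N) or (linear speed of carrier above 0.6 m/s and contact force between carrier and the fingers below 0.1 N)).
It fails at once if a container or the carrier is slammed onto its place (over 60 N) (contact force between carrier and fixture above 60 N or contact force between any of flux_bottle, metal_tin, white_pot and mat above 60 N or contact force between any of flux_bottle, metal_tin, white_pot and tray above 60 N).
It also fails if it takes over 128 s, if anything falls off the work surface, if the arm or the gripper's body presses on something with over 40 N, if the wrist force passes 120 N, or if a joint passes its speed limit or range.

## Working session

There is one attempt and no reset: what is moved stays moved. The work goes in short steps, Python scripts to look and compute and a shell command to move; the robot and the scene stay as the last step left them, time stands still between calls to the robot, and variables do not carry over. Pictures are saved under pics/ and viewed, at most 14 in all, crops included, and the job is handed in when it is done.

```bash
mkdir -p pics; ls; python3 - <<'E'
from bench import robot
import cv2
for n in("scene","top"):
    cv2.imwrite(f"pics/{n}0.png",robot.get_image(n)[:,:,::-1])
    c=robot.calibration(n);print(n,c)
print(robot.calibration("wrist"));o=robot.get_obs();print(o,robot.tcp_to_grasp)
E
```

```text
pics
scene {'intrinsics': array([[505.46015738,   0.        , 284.92696651],
       [  0.        , 505.46015738, 212.1219962 ],
       [  0.        ,   0.        ,   1.        ]]), 'world_to_cam': array([[-6.75338432e-01,  7.37263373e-01,  1.89926347e-02,
         4.51722400e+02],
       [ 5.08316919e-01,  4.83971678e-01, -7.12309852e-01,
        -2.38236559e+02],
       [-5.34351862e-01, -4.71395941e-01, -7.01608120e-01,
         1.40363446e+03],
       [ 0.00000000e+00,  0.00000000e+00,  0.00000000e+00,
         1.00000000e+00]])}
top {'intrinsics': array([[491.83526558,   0.        , 273.00103235],
       [  0.        , 491.83526558, 205.04110649],
       [  0.        ,   0.        ,   1.        ]]), 'world_to_cam': array([[-1.29756618e-03, -9.99722192e-01,  2.35341374e-02,
        -1.02361066e+02],
       [-9.97135643e-01, -4.86230943e-04, -7.56324873e-02,
         5.93578484e+02],
       [ 7.56229190e-02, -2.35648654e-02, -9.96858000e-01,
         1.28327123e+03],
       [ 0.00000000e+00,  0.00000000e+00,  0.00000000e+00,
         1.00000000e+00]])}
{'intrinsics': array([[325.19
[... 629 characters left out ...]
00]), 'qvel': array([-0.00881868, -0.15930759, -0.03607059,  0.00970089, -0.08017178,
        0.08368596]), 'joint_efforts': array([-1.71938635e-03, -5.16359317e+01, -2.71403021e+01,  6.74715335e-02,
        2.77896848e-02, -4.08686299e-05]), 'tcp_pos': array([243.70057387, 547.6182378 , 221.90742668]), 'eef_rot': array([[-9.13575001e-01,  4.06669439e-01, -8.27380920e-04],
       [ 4.06670238e-01,  9.13573950e-01, -1.39816208e-03],
       [ 1.87283866e-04, -1.61379712e-03, -9.99998680e-01]]), 'contact_force': array([-1.43566044,  0.12562516,  0.56399864]), 'wrist_torque': array([ 0.0065995 , -0.08204946,  0.01282763]), 'gripper_force': 0.0, 'finger_gap': 88.00274203523098} 18.700000000000003
```

View pics/scene0.png

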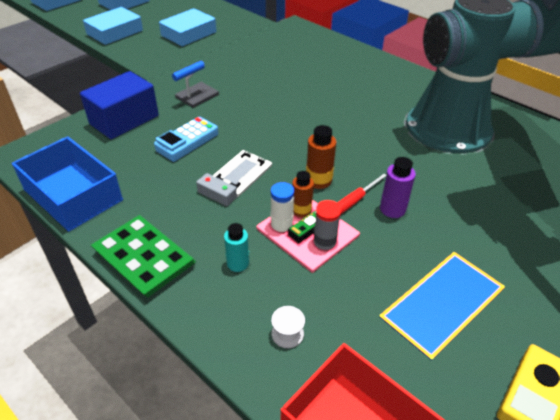

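View pics/top0.png

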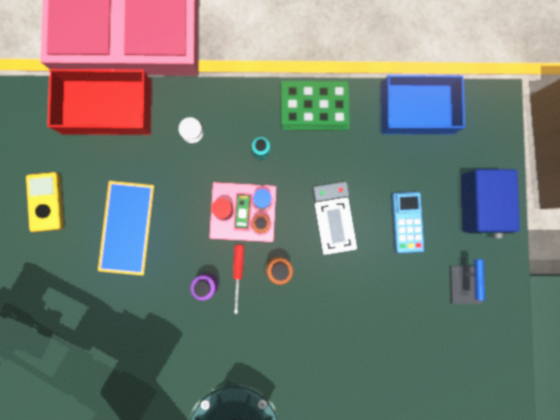

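The scene picture shows these candidates for the flux bottle: small brown (303,195) in the tray, larger brown (321,160), purple (397,190) and turquoise (237,248). I choose the small brown one. The pot is at (282,208), the tin at (327,226), and the mat is left at (443,302). In the top view the tray is at (243,212), the mat at (126,228), and the fixture at (337,225) with its box up at (331,190).

```bash
cat > h.py <<'E'
import numpy as np,cv2
from bench import robot
def cam(n):
    c=robot.calibration(n);K=np.array(c["intrinsics"]);T=np.array(c["world_to_cam"]);return K,T[:3,:3],T[:3,3]
def rays(n,uv):
    K,R,t=cam(n);uv=np.atleast_2d(np.float64(uv));d=np.c_[uv,np.ones(len(uv))]@np.linalg.inv(K).T@R
    return -R.T@t,d
def plane(n,uv,z):
    C,d=rays(n,uv);return C+d*((z-C[2])/d[:,2])[:,None]
def blobs(im,lo,hi,roi,amin=15):
    h=cv2.cvtColor(im,cv2.COLOR_RGB2HSV);m=cv2.inRange(h,lo,hi);z=np.zeros_like(m);x0,y0,x1,y1=roi;z[y0:y1,x0:x1]=m[y0:y1,x0:x1]
    return z
def rect(n,m,z):
    p=np.argwhere(m)[:,::-1]
    w=plane(n,cv2.convexHull(p.astype(np.int32))[:,0],z)[:,:2]
    (c,s,a)=cv2.minAreaRect(w.astype(np.float32));return np.round(c,1),np.round(s,1),round(a,1)
E
python3 - <<'E'
from h import *
t=cv2.imread("pics/top0.png")[:,:,::-1].copy();s=cv2.imread("pics/scene0.png")[:,:,::-1].copy()
print("camC",rays("top",[[0,0]])[0],rays("scene",[[0,0]])[0])
m=blobs(t,(150,40,100),(179,200,255),(200,175,290,250));print("tray",rect("top",m,12))
m=blobs(t,(95,120,80),(112,255,255),(90,170,160,285))|blobs(t,(15,80,100),(35,255,255),(90,170,160,285));print("mat",rect("top",m,4))
m=blobs(t,(0,0,150),(179,60,255),(310,190,365,260));print("fix",rect("top",m,10),m.sum()//255)
m=blobs(s,(95,120,60),(125,255,255),(265,180,298,202)); print("blue sc",[x.mean() for x in np.where(m)[::-1]])
m=blobs(t,(95,120,60),(125,255,255),(248,180,276,210)); p=[x.mean() for x in np.where(m)[::-1]];print("blue",p,plane("top",[p],101))
m=blobs(t,(0,150,80),(8,255,255),(205,190,236,225)); p=[x.mean() for x in np.where(m)[::-1]];print("red",p,plane("top",[p],97))
a=cv2.resize(t[175:270,195:370],None,fx=4,fy=4,interpolation=2);b=cv2.resize(s[120:275,190:370],(700,603)[::1],interpolation=2)[:,:]
b=cv2.resize(b,(460,396))
cv2.imwrite("pics/c1.png",a[:,:,::-1]);cv2.imwrite("pics/c2.png",b[:,:,::-1])
E
```

```text
camC [ 494.70072675  -71.80389946 1326.54199113] [1176.19985942  443.92895606  806.52369046]
tray (array([576.6, -21. ]), array([173.8, 155. ]), 86.6)
mat (array([535.1, 290.7]), array([125.1, 245.4]), 84.3)
fix (array([ 554.6, -268.1]), array([176.2,  97. ]), 8.7) 2201
blue sc [np.float64(281.6559405940594), np.float64(191.27970297029702)]
blue [np.float64(261.8778280542986), np.float64(198.15384615384616)] [[604.93251273 -72.97076435 101.        ]]
red [np.float64(221.703007518797), np.float64(208.24436090225564)] [[579.8803784   27.44217105  97.        ]]
```

View pics/c1.png

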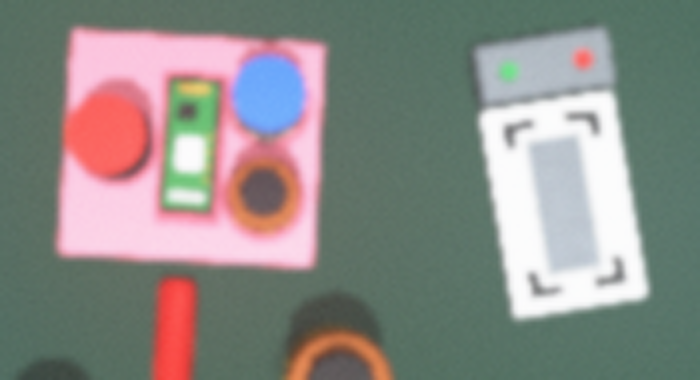

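View pics/c2.png

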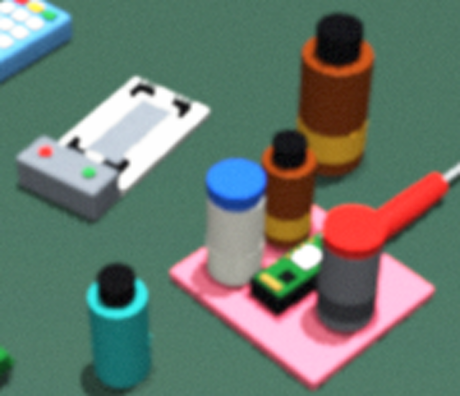

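The crops confirm the choice: the small brown bottle is on the near-right disc of the tray, at crop 1 (263,190), with the tin on the left and the pot far right. Measured cap positions match the tray's discs within about 2 mm. I'll move above the tray and check with the wrist camera.

```bash
python3 -m pendant '[[[-18,-25,0],[0,0,-10.3],1],[[-25,-25,0],[0,0,-10.3],1],[[-23,-31,0],[0,0,0],1],[[-23,-31,0],[0,0,0],1],[[-23,-31,0],[0,0,0],1],[[-23,-31,0],[0,0,0],1],[[-23,-31,0],[0,0,0],1],[[-23,-31,0],[0,0,0],1]]' 20
cat >> h.py <<'E'
T_YAW=86.6
def go(x,y,z,phi=None):
    o=robot.get_obs();R=o["eef_rot"];p=o["tcp_pos"];d=R.T@(np.array([x,y,z])-p)
    ph=np.degrees(np.arctan2(R[1,1],R[0,1]))
    if phi is not None:
        # shift to be made after the turn
        f=np.radians(phi);Rn=np.c_[[-np.sin(f),np.cos(f),0],[np.cos(f),np.sin(f),0],[0,0,-1]];d=Rn.T@(np.array([x,y,z])-p)
    print("t",round(o["clock"],2),"tcp",p.round(1),"phi",ph.round(1),"shift",d.round(1),"turnz",None if phi is None else round(-(phi-ph),1),"gap",round(o["finger_gap"],1),"F",round(o["gripper_force"],1),"z-axis",R[:,2].round(3))
def wplane(uv,z,o):
    c=robot.calibration("wrist");K=c["intrinsics"];T=np.array(c["T_tool_cam"]);uv=np.atleast_2d(np.float64(uv))
    q=(uv-[K[0,2],K[1,2]])/K[0,0];th=np.linalg.norm(q,axis=1);u=q/np.maximum(th,1e-9)[:,None]
    d=np.c_[u*np.sin(th)[:,None],np.cos(th)]@T[:3,:3].T@o["eef_rot"].T
    C=o["tcp_pos"]+o["eef_rot"]@T[:3,3];return C+d*((z-C[2])/d[:,2])[:,None]
E
python3 - <<'E'
from h import *
go(579.9,28,150,86.6)
print(plane("top",[[260.75,222.5]],105), plane("top",[[336.1,226.25],[195+480/4,175+110/4],[195+615/4,175+92/4],[195+648/4,175+298/4],[195+515/4,175+80]],10).round(1))
E
```

```text
clock: 1.1
tcp_pos: [395.7, 292.7, 222.4]
eef_rot: [[-0.998, 0.059, -0.001], [0.059, 0.998, -0.0], [0.001, -0.0, -1.0]]
contact_force: [-0.5, -0.9, -0.2]
finger_gap: 88.2
gripper_force: 0.0
t 1.1 tcp [395.7 292.7 222.4] phi 86.6 shift [-199.6 -253.3   72.4] turnz 0.0 gap 88.2 F 0.0 z-axis [-0.001 -0.    -1.   ]
[[543.87302532 -70.19195636 105.        ]] [[ 537.6 -272.3   10. ]
 [ 601.5 -216.    10. ]
 [ 613.7 -307.4   10. ]
 [ 475.3 -327.8   10. ]
 [ 460.8 -238.3   10. ]]
```

```bash
python3 -m pendant '[[[-25,-32,0],[0,0,0],1],[[-25,-32,0],[0,0,0],1],[[-25,-32,0],[0,0,0],1],[[-25,-32,0],[0,0,0],1],[[-25,-32,0],[0,0,0],1],[[-25,-32,0],[0,0,0],1],[[-25,-31,0],[0,0,0],1],[[-25,-30,0],[0,0,0],1],[[0,0,0],[0,0,0],1],[[0,0,0],[0,0,0],1]]' 20
python3 - <<'E'
from h import *
go(579.9,28,50)
o=robot.get_obs();im=robot.get_image("wrist");cv2.imwrite("pics/w1.png",im[:,:,::-1])
m=blobs(im,(150,40,100),(175,200,255),(0,0,560,420))
p=cv2.convexHull(np.argwhere(m)[:,::-1].astype(np.int32))[:,0]
print(cv2.minAreaRect(wplane(p,12,o)[:,:2].astype(np.float32)))
for nm,lo,hi,z in(("red",(0,150,80),(8,255,255),97+12),("blue",(100,120,60),(125,255,255),113)):
    m=blobs(im,lo,hi,(0,0,560,420));n,l,st,ce=cv2.connectedComponentsWithStats(m)
    for i in range(1,n):
        if st[i,4]>300:print(nm,st[i],ce[i].round(1),wplane(ce[i],z,o).round(1))
E
```

```text
clock: 2.35
tcp_pos: [579.2, 29.9, 222.1]
eef_rot: [[-0.998, 0.06, -0.002], [0.06, 0.998, 0.0], [0.002, 0.0, -1.0]]
contact_force: [-0.5, 0.2, 0.2]
finger_gap: 87.7
gripper_force: 0.0
t 2.35 tcp [579.2  29.9 222.1] phi 86.6 shift [ -1.1  -1.9 172.1] turnz None gap 87.7 F 0.0 z-axis [-0.002  0.    -1.   ]
((577.9447021484375, -121.26632690429688), (368.4423828125, 166.54783630371094), 86.89391326904297)
red [ 230   36   23   78 1665] [241.1  74.5] [[458.5   1.1 109. ]]
red [ 254  181   56   56 2411] [281.9 208.3] [[575.9  28.2 109. ]]
blue [  435    55    78   174 10481] [475.3 144.5] [[523.2 212.  113. ]]
blue [  0 186  12  57 359] [  3.8 221.4] [[ 569.4 -300.7  113. ]]
blue [ 152  217   51   50 1660] [174.9 239. ] [[598.  -71.9 113. ]]
```

View pics/w1.png

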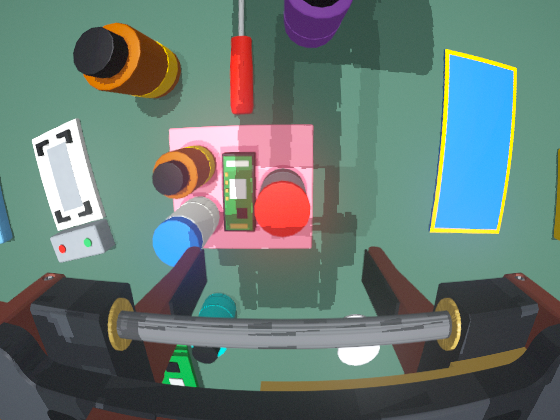

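The wrist picture shows the tray with corners at (170,127), (312,124) and (313,248). Tin lid is at (282,206), pot cap at (176,240), bottle cap at (169,178), fixture at (67,172) and mat at (475,145).

```bash
python3 - <<'E'
from h import *
o=robot.get_obs()
c=wplane([[170,127],[312,124],[313,248]],12,o);print(c.round(1),((c[0]+c[2])/2).round(1))
m=wplane([[447,50],[517,68],[431,232],[499,234]],4,o);print(m.round(1),m.mean(0).round(1))
f=wplane([[34,139],[79,121],[56,231],[101,219]],10,o);print(f.round(1),f.mean(0).round(1))
print("guides",wplane([[35,138],[71,131],[62,219],[96,211]],18,o).round(1))
print("carrier",wplane([[222,153],[255,153],[222,231],[256,230]],32,o).round(1))
print("bottle cap",wplane([[169,178]],117,o).round(1))
go(579,27.5,50)
E
```

```text
[[494.4 -99.2  12. ]
 [504.5  66.3  12. ]
 [653.8  61.7  12. ]] [574.1 -18.8  12. ]
[[408.9 244.7   4. ]
 [419.2 362.6   4. ]
 [646.5 221.7   4. ]
 [658.7 339.9   4. ]] [533.3 292.2   4. ]
[[ 477.5 -319.6   10. ]
 [ 467.4 -231.1   10. ]
 [ 615.1 -306.6   10. ]
 [ 601.5 -217.7   10. ]] [ 540.4 -268.8   10. ]
guides [[ 477.  -309.8   18. ]
 [ 478.8 -240.5   18. ]
 [ 595.7 -281.9   18. ]
 [ 588.1 -218.    18. ]]
carrier [[529.7 -34.8  32. ]
 [532.4   1.5  32. ]
 [618.9 -43.9  32. ]
 [619.8  -4.2  32. ]]
bottle cap [[540.8 -67.2 117. ]]
t 2.4 tcp [579.   30.3 222.3] phi 86.6 shift [ -0.4  -2.8 172.3] turnz None gap 87.9 F 0.0 z-axis [-0.001  0.    -1.   ]
```

```bash
python3 -m pendant '[[[0,-2,40],[0,0,0],1],[[0,0,45],[0,0,0],1],[[0,0,40],[0,0,0],1],[[0,0,30],[0,0,0],1],[[0,0,17],[0,0,0],1],[[0,0,0],[0,0,0],1]]' 20; python3 -m pendant '[[[0,0,0],[0,0,0],0.5],[[0,0,0],[0,0,0],0.4],[[0,0,0],[0,0,0],0.3],[[0,0,0],[0,0,0],0.3],[[0,0,0],[0,0,0],0.3],[[0,0,0],[0,0,0],0.3]]' 20
```

```text
clock: 3.15
tcp_pos: [578.8, 28.2, 50.0]
eef_rot: [[-0.998, 0.058, -0.002], [0.058, 0.998, 0.0], [0.002, 0.0, -1.0]]
contact_force: [1.0, -0.4, -0.1]
finger_gap: 88.1
gripper_force: 0.0
clock: 3.9
tcp_pos: [580.2, 27.6, 51.1]
eef_rot: [[-0.998, 0.059, 0.001], [0.059, 0.998, 0.0], [-0.001, 0.0, -1.0]]
contact_force: [-1.9, 1.2, 6.3]
finger_gap: 49.6
gripper_force: 20.0
```

```bash
python3 -m pendant '[[[0,0,-10],[0,0,0],0.3],[[0,0,-20],[0,0,0],0.3],[[0,0,-20],[0,0,0],0.3],[[4,10,-10],[0,0,0],0.3],[[8,30,0],[0,0,0],0.3],[[8,40,0],[0,0,0],0.3],[[8,45,0],[0,0,0],0.3],[[8,45,0],[0,0,0],0.3],[[8,40,0],[0,0,0],0.3],[[8,30,0],[0,0,0],0.3]]' 20;  python3 -m pendant '[[[8,20,0],[0,0,0],0.3],[[0,0,5],[0,0,0],0.3],[[0,0,20],[0,0,0],0.3],[[0,0,20],[0,0,0],0.3],[[0,0,10],[0,0,0],0.3],[[0,0,0],[0,0,0],0.3]]' 20; python3 -c "
from h import *
go(534,291.5,42)"
```

```text
clock: 5.15
tcp_pos: [540.9, 272.3, 110.2]
eef_rot: [[-0.998, 0.058, -0.001], [0.058, 0.998, -0.0], [0.001, -0.0, -1.0]]
contact_force: [0.0, 0.0, -2.9]
finger_gap: 49.6
gripper_force: 20.0
clock: 5.9
tcp_pos: [534.9, 289.6, 54.8]
eef_rot: [[-0.998, 0.06, -0.002], [0.06, 0.998, -0.001], [0.002, -0.001, -1.0]]
contact_force: [0.1, 0.5, -2.9]
finger_gap: 49.9
gripper_force: 20.0
t 5.9 tcp [534.9 289.6  54.8] phi 86.6 shift [ 1.   1.8 12.8] turnz None gap 49.9 F 20.0 z-axis [-0.002 -0.001 -1.   ]
```

```bash
python3 -m pendant '[[[1,2,5],[0,0,0],0.3],[[0,0,4],[0,0,0],0.3],[[0,0,2],[0,0,0],0.3],[[0,0,1],[0,0,0],0.3],[[0,0,0],[0,0,0],0.3],[[0,0,0],[0,0,0],0.3]]' 20
```

```text
clock: 6.65
tcp_pos: [534.6, 292.7, 43.7]
eef_rot: [[-0.998, 0.059, 0.0], [0.059, 0.998, -0.0], [-0.0, -0.0, -1.0]]
contact_force: [-0.1, -0.1, -2.6]
finger_gap: 49.5
gripper_force: 20.0
```

```bash
python3 -m pendant '[[[0,0,1],[0,0,0],0.3],[[0,0,0.5],[0,0,0],0.3],[[0,0,0],[0,0,0],0.3]]' 20;python3 -m pendant '[[[0,0,0.5],[0,0,0],0.3],[[0,0,0],[0,0,0],0.3]]' 20
```

```text
clock: 7.02
tcp_pos: [534.8, 292.7, 43.1]
eef_rot: [[-0.998, 0.059, 0.001], [0.059, 0.998, 0.0], [-0.001, 0.0, -1.0]]
contact_force: [-1.4, -1.9, 4.9]
finger_gap: 49.7
gripper_force: 20.0
clock: 7.28
tcp_pos: [534.8, 292.7, 43.1]
eef_rot: [[-0.998, 0.059, 0.001], [0.059, 0.998, 0.0], [-0.001, 0.0, -1.0]]
contact_force: [-1.8, -0.9, 8.9]
finger_gap: 49.7
gripper_force: 20.0
```

```bash
python3 -m pendant '[[[0,0,0],[0,0,0],0.7],[[0,0,0],[0,0,0],1],[[0,0,0],[0,0,0],1],[[0,0,0],[0,0,0],1],[[0,0,-20],[0,0,0],1],[[0,0,-40],[0,0,0],1],[[0,0,-35],[0,0,0],1],[[-10,-20,0],[0,0,0],1],[[-10,-40,0],[0,0,0],1],[[-10,-45,0],[0,0,0],1]]' 20
python3 -m pendant '[[[-10,-45,0],[0,0,0],1],[[-10,-50,0],[0,0,0],1],[[-10,-50,0],[0,0,0],1],[[-10,-45,0],[0,0,0],1],[[-10,-40,0],[0,0,0],1],[[-9,-25,0],[0,0,0],1],[[0,0,0],[0,0,0],1],[[0,0,0],[0,0,0],1]]' 20
python3 - <<'E'
from h import *
go(602.5,-72.5,50)
o=robot.get_obs();im=robot.get_image("wrist");cv2.imwrite("pics/w2.png",im[:,:,::-1])
for nm,lo,hi,z in(("red",(0,150,80),(8,255,255),101),("blue",(100,120,60),(125,255,255),113)):
    m=blobs(im,lo,hi,(0,0,560,420));n,l,st,ce=cv2.connectedComponentsWithStats(m)
    for i in range(1,n):
        if st[i,4]>300:print(nm,st[i],ce[i].round(1),wplane(ce[i],z,o).round(1))
E
```

```text
clock: 8.52
tcp_pos: [557.9, 184.3, 135.4]
eef_rot: [[-0.998, 0.058, -0.001], [0.058, 0.998, -0.001], [0.001, -0.001, -1.0]]
contact_force: [0.3, 0.1, -0.1]
finger_gap: 88.0
gripper_force: 0.0
clock: 9.52
tcp_pos: [600.9, -71.7, 135.6]
eef_rot: [[-0.998, 0.06, -0.002], [0.06, 0.998, 0.001], [0.002, 0.001, -1.0]]
contact_force: [-0.2, 0.5, 0.7]
finger_gap: 87.6
gripper_force: 0.0
t 9.53 tcp [600.9 -71.7 135.6] phi 86.6 shift [-1.8 -0.7 85.6] turnz None gap 87.6 F 0.0 z-axis [-0.002  0.001 -1.   ]
red [ 328    0   31   81 2308] [343.1  40. ] [[474.4 -28.6 101. ]]
blue [528  32  19 199 376] [540.9 131.8] [[527.7 114.9 113. ]]
blue [ 535   39   25  188 2488] [551.9 151.4] [[541.3 128.3 113. ]]
blue [  0 191  12  58 371] [  3.7 226.8] [[ 574.7 -297.1  113. ]]
blue [ 244  212   76   76 4437] [281.7 249.9] [[600.2 -73.1 113. ]]
```

View pics/w2.png

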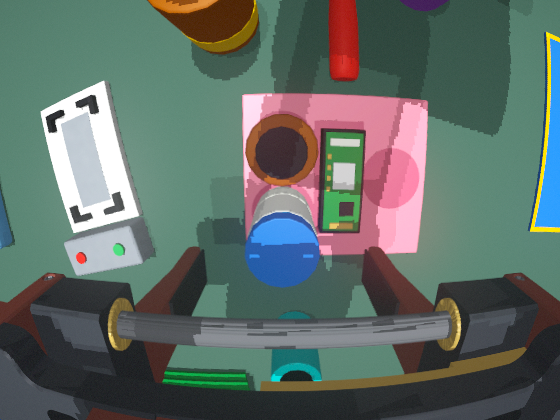

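The pot cap at (282,250) is centred between the fingers, the tin's disc at (389,178) is now free, and the carrier is at (342,180). Descending on the pot.

```bash
python3 -m pendant '[[[-1,-1,25],[0,0,0],1],[[0,0,35],[0,0,0],1],[[0,0,20],[0,0,0],1],[[0,0,5],[0,0,0],1],[[0,0,0],[0,0,0],1],[[0,0,0],[0,0,0],0.5],[[0,0,0],[0,0,0],0.4],[[0,0,0],[0,0,0],0.3],[[0,0,0],[0,0,0],0.3],[[0,0,0],[0,0,0],0.3]]' 20; python3 -m pendant '[[[0,0,0],[0,0,0],0.3],[[0,0,0],[0,0,0],0.3]]'; python3 -c "
from h import *
go(606,284,50+65)"
```

```text
clock: 10.82
tcp_pos: [603.1, -73.1, 51.8]
eef_rot: [[-0.998, 0.059, 0.0], [0.059, 0.998, -0.0], [-0.0, -0.0, -1.0]]
contact_force: [-0.9, 0.3, 1.4]
finger_gap: 47.6
gripper_force: 20.0
clock: 11.08
tcp_pos: [603.1, -73.1, 51.8]
eef_rot: [[-0.998, 0.059, 0.0], [0.059, 0.998, -0.0], [-0.0, -0.0, -1.0]]
contact_force: [-0.9, -0.6, 3.0]
finger_gap: 47.5
gripper_force: 20.0
t 11.07 tcp [603.1 -73.1  51.8] phi 86.6 shift [ 18.3 356.6 -63.2] turnz None gap 47.5 F 20.0 z-axis [ 0. -0. -1.]
```

```bash
python3 -m pendant '[[[0,0,-10],[0,0,0],0.3],[[0,0,-20],[0,0,0],0.3],[[0,0,-25],[0,0,0],0.3],[[0,10,-10],[0,0,0],0.3],[[2,30,0],[0,0,0],0.3],[[2,45,0],[0,0,0],0.3],[[2,50,0],[0,0,0],0.3],[[2,50,0],[0,0,0],0.3],[[2,50,0],[0,0,0],0.3],[[3,50,0],[0,0,0],0.3]]' 20;  python3 -m pendant '[[[3,40,0],[0,0,0],0.3],[[4,31,0],[0,0,0],0.3],[[0,0,5],[0,0,0],0.3],[[0,0,20],[0,0,0],0.3],[[0,0,25],[0,0,0],0.3],[[0,0,15],[0,0,0],0.3],[[0,0,5],[0,0,0],0.3],[[0,0,0],[0,0,0],0.3],[[0,0,0],[0,0,0],0.3]]' 20; python3 -c "
from h import *
go(606,284,43.8)"
```

```text
clock: 12.32
tcp_pos: [606.1, 214.4, 116.2]
eef_rot: [[-0.998, 0.059, -0.001], [0.059, 0.998, -0.0], [0.001, -0.0, -1.0]]
contact_force: [1.2, 0.9, -2.3]
finger_gap: 47.5
gripper_force: 20.0
clock: 13.45
tcp_pos: [604.8, 283.6, 47.5]
eef_rot: [[-0.998, 0.059, 0.001], [0.059, 0.998, 0.0], [-0.001, 0.0, -1.0]]
contact_force: [-0.2, -0.6, -1.1]
finger_gap: 47.9
gripper_force: 20.0
t 13.45 tcp [604.8 283.6  47.5] phi 86.6 shift [-1.1  0.4  3.7] turnz None gap 47.9 F 20.0 z-axis [ 0.001  0.    -1.   ]
```

```bash
python3 -m pendant '[[[0,0,1],[0,0,0],0.3],[[0,0,1],[0,0,0],0.3],[[0,0,0.5],[0,0,0],0.3],[[0,0,0],[0,0,0],0.3]]' 20;python3 -m pendant '[[[0,0,0.7],[0,0,0],0.3],[[0,0,0.3],[0,0,0],0.3],[[0,0,0],[0,0,0],0.3]]' 20
```

```text
clock: 13.95
tcp_pos: [604.1, 283.5, 44.1]
eef_rot: [[-0.998, 0.059, -0.0], [0.059, 0.998, -0.0], [0.0, -0.0, -1.0]]
contact_force: [-0.5, 0.0, -1.2]
finger_gap: 47.6
gripper_force: 20.0
clock: 14.32
tcp_pos: [604.2, 283.5, 43.8]
eef_rot: [[-0.998, 0.059, 0.0], [0.059, 0.998, -0.0], [-0.0, -0.0, -1.0]]
contact_force: [-1.5, -0.3, 5.6]
finger_gap: 47.8
gripper_force: 20.0
```

```bash
python3 -m pendant '[[[0,0,0],[0,0,0],0.7],[[0,0,0],[0,0,0],1],[[0,0,0],[0,0,0],1],[[0,0,0],[0,0,0],1],[[0,0,-20],[0,0,0],1],[[0,0,-40],[0,0,0],1],[[0,0,-35],[0,0,0],1],[[4,-20,0],[0,0,0],1],[[5,-40,0],[0,0,0],1],[[5,-45,0],[0,0,0],1]]' 20
python3 -m pendant '[[[5,-45,0],[0,0,0],1],[[5,-50,0],[0,0,0],1],[[5,-50,0],[0,0,0],1],[[5,-45,0],[0,0,0],1],[[4,-40,0],[0,0,0],1],[[3,-21,0],[0,0,0],1],[[0,0,0],[0,0,0],1],[[0,0,0],[0,0,0],1]]' 20
python3 - <<'E'
from h import *
o=robot.get_obs();im=robot.get_image("wrist");cv2.imwrite("pics/w3.png",im[:,:,::-1]);go(542,-69,51)
E
```

```text
clock: 15.58
tcp_pos: [582.7, 178.0, 137.9]
eef_rot: [[-0.998, 0.058, -0.001], [0.058, 0.998, -0.001], [0.001, -0.001, -1.0]]
contact_force: [-0.6, -0.1, -0.2]
finger_gap: 87.7
gripper_force: 0.0
clock: 16.58
tcp_pos: [541.6, -69.0, 138.0]
eef_rot: [[-0.998, 0.06, -0.001], [0.06, 0.998, 0.0], [0.001, 0.0, -1.0]]
contact_force: [-0.1, -0.0, -0.8]
finger_gap: 87.8
gripper_force: 0.0
t 16.62 tcp [541.8 -68.6 138. ] phi 86.6 shift [-0.3 -0.4 87. ] turnz None gap 87.5 F 0.0 z-axis [-0.  0. -1.]
```

View pics/w3.png

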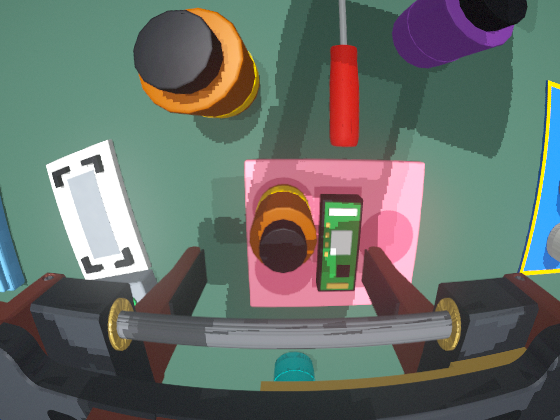

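```bash
python3 - <<'E'
from h import *
C1,d1=rays("top",[[280,270]]);C2,d2=rays("scene",[[323,133]])
A=np.c_[d1[0],-d2[0]];s=np.linalg.lstsq(A,C2-C1,rcond=None)[0];print(C1+s[0]*d1,C2+s[1]*d2)
E
```

```text
[[ 428.65238568 -116.37890097  141.36795787]] [[ 425.06282891 -111.54687718  141.38626472]]
```

The bottle cap at (284,250) is centred between the fingers. The big bottle stands clear: top at z 141, x 427. Descending.

```bash
python3 -m pendant '[[[0,0,25],[0,0,0],1],[[0,0,35],[0,0,0],1],[[0,0,20],[0,0,0],1],[[0,0,7],[0,0,0],1],[[0,0,0],[0,0,0],1],[[0,0,0],[0,0,0],0.5],[[0,0,0],[0,0,0],0.4],[[0,0,0],[0,0,0],0.3],[[0,0,0],[0,0,0],0.3],[[0,0,0],[0,0,0],0.3]]' 20; python3 -m pendant '[[[0,0,0],[0,0,0],0.3],[[0,0,0],[0,0,0],0.3]]'; python3 -c "
from h import *
go(462,298.5,50+65)"
```

```text
clock: 17.88
tcp_pos: [542.2, -69.5, 51.3]
eef_rot: [[-0.998, 0.059, 0.0], [0.059, 0.998, -0.0], [-0.0, -0.0, -1.0]]
contact_force: [-0.6, -0.5, 0.9]
finger_gap: 45.5
gripper_force: 20.0
clock: 18.12
tcp_pos: [542.2, -69.5, 51.3]
eef_rot: [[-0.998, 0.059, 0.0], [0.059, 0.998, -0.0], [-0.0, -0.0, -1.0]]
contact_force: [-0.5, -1.2, 2.5]
finger_gap: 45.8
gripper_force: 20.0
t 18.12 tcp [542.2 -69.5  51.3] phi 86.6 shift [101.8 362.6 -63.8] turnz None gap 45.8 F 20.0 z-axis [ 0. -0. -1.]
```

```bash
python3 -m pendant '[[[0,0,-10],[0,0,0],0.3],[[0,0,-20],[0,0,0],0.3],[[0,0,-25],[0,0,0],0.3],[[0,10,-10],[0,0,0],0.3],[[2,30,0],[0,0,0],0.3],[[4,45,0],[0,0,0],0.3],[[6,50,0],[0,0,0],0.3],[[8,50,0],[0,0,0],0.3],[[12,50,0],[0,0,0],0.3],[[16,50,0],[0,0,0],0.3]]' 20;  python3 -m pendant '[[[20,40,0],[0,0,0],0.3],[[20,25,0],[0,0,0],0.3],[[13,12,0],[0,0,0],0.3],[[0,0,5],[0,0,0],0.3],[[0,0,20],[0,0,0],0.3],[[0,0,25],[0,0,0],0.3],[[0,0,15],[0,0,0],0.3],[[0,0,4],[0,0,0],0.3],[[0,0,0],[0,0,0],0.3],[[0,0,0],[0,0,0],0.3]]' 20; python3 -c "
from h import *
go(462,298.5,43.3)"
```

```text
clock: 19.38
tcp_pos: [510.3, 220.1, 115.8]
eef_rot: [[-0.998, 0.059, -0.0], [0.059, 0.998, 0.0], [0.0, 0.0, -1.0]]
contact_force: [0.7, 0.0, -1.7]
finger_gap: 45.5
gripper_force: 20.0
clock: 20.62
tcp_pos: [463.4, 298.1, 47.8]
eef_rot: [[-0.998, 0.059, 0.001], [0.059, 0.998, 0.0], [-0.001, 0.001, -1.0]]
contact_force: [0.5, 0.8, -1.7]
finger_gap: 45.5
gripper_force: 20.0
t 20.62 tcp [463.4 298.1  47.8] phi 86.6 shift [1.5 0.3 4.5] turnz None gap 45.5 F 20.0 z-axis [ 0.001  0.    -1.   ]
```

```bash
python3 -m pendant '[[[0,0,1],[0,0,0],0.3],[[0,0,1],[0,0,0],0.3],[[0,0,1],[0,0,0],0.3],[[0,0,0],[0,0,0],0.3]]' 20;python3 -m pendant '[[[0,0,0.7],[0,0,0],0.3],[[0,0,0.3],[0,0,0],0.3],[[0,0,0],[0,0,0],0.3]]' 20
```

```text
clock: 21.12
tcp_pos: [462.6, 297.9, 44.1]
eef_rot: [[-0.998, 0.059, -0.0], [0.059, 0.998, -0.0], [0.0, -0.0, -1.0]]
contact_force: [-0.3, 0.9, -3.2]
finger_gap: 45.7
gripper_force: 20.0
clock: 21.5
tcp_pos: [462.8, 297.9, 43.3]
eef_rot: [[-0.998, 0.059, 0.0], [0.059, 0.998, -0.0], [-0.0, -0.0, -1.0]]
contact_force: [-1.3, -0.2, 1.8]
finger_gap: 45.4
gripper_force: 20.0
```

```bash
python3 -m pendant '[[[0,0,0],[0,0,0],0.7],[[0,0,0],[0,0,0],1],[[0,0,0],[0,0,0],1],[[0,0,0],[0,0,0],1],[[0,0,-20],[0,0,0],1],[[0,0,-40],[0,0,0],1],[[0,0,-35],[0,0,0],1],[[-15,-20,0],[0,0,0],1],[[-20,-40,0],[0,0,0],1],[[-20,-40,0],[0,0,0],1]]' 20
python3 -m pendant '[[[-20,-45,0],[0,0,0],1],[[-20,-45,0],[0,0,0],1],[[-15,-45,0],[0,0,0],1],[[-12,-40,0],[0,0,0],1],[[-9,-36,0],[0,0,0],1],[[0,0,0],[0,0,0],1],[[0,0,0],[0,0,0],1]]' 20
python3 - <<'E'
from h import *
o=robot.get_obs();im=robot.get_image("wrist");cv2.imwrite("pics/w4.png",im[:,:,::-1]);go(575.5,-20,51)
cv2.imwrite("pics/t4.png",robot.get_image("top")[140:300,60:380,::-1].repeat(2,0).repeat(2,1))
E
```

```text
clock: 22.75
tcp_pos: [512.2, 194.0, 138.4]
eef_rot: [[-0.998, 0.058, 0.001], [0.058, 0.998, 0.0], [-0.001, 0.0, -1.0]]
contact_force: [-0.0, -0.4, -0.1]
finger_gap: 88.2
gripper_force: 0.0
clock: 23.62
tcp_pos: [574.6, -19.8, 138.0]
eef_rot: [[-0.998, 0.06, -0.001], [0.06, 0.998, 0.001], [0.001, 0.001, -1.0]]
contact_force: [-0.2, 0.8, -0.2]
finger_gap: 87.4
gripper_force: 0.0
t 23.68 tcp [574.5 -19.3 138. ] phi 86.6 shift [-1.1 -0.7 87. ] turnz None gap 88.3 F 0.0 z-axis [-0.001  0.    -1.   ]
```

View pics/w4.png

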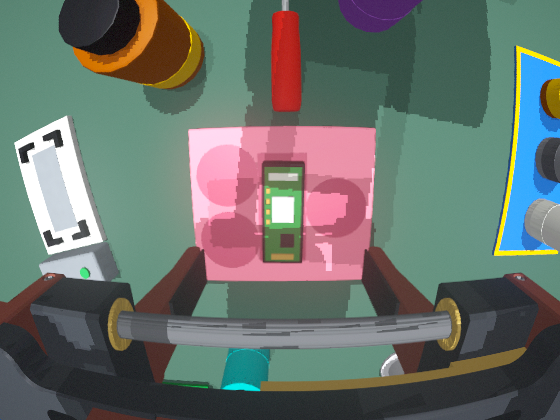

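View pics/t4.png

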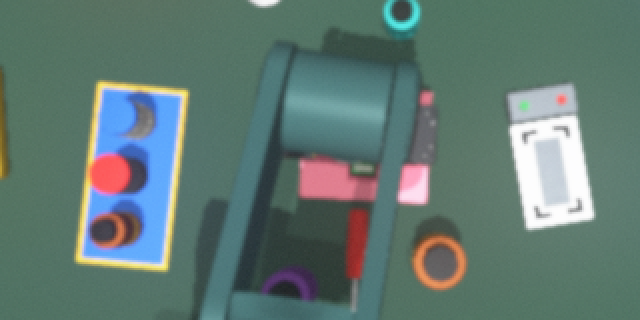

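The wrist picture shows the bare carrier with corners (263,162) to (302,263) and all three discs free. The top picture shows the bottle, tin and pot all standing on the mat at (110,230), (112,173) and (135,118).

```bash
python3 - <<'E'
from h import *
o=robot.get_obs()
c=wplane([[263,162],[304,162],[302,263],[263,262]],32,o);print(c.round(1),c.mean(0).round(1))
f=wplane([[15,144],[70,117],[49,252],[103,243]],10,o);print(f.round(1),f.mean(0).round(1))
d=wplane([[229,174],[229,239],[336,207]],12,o);print(d.round(1))
E
```

```text
[[ 5.292e+02 -3.390e+01  3.200e+01]
 [ 5.312e+02 -1.000e-01  3.200e+01]
 [ 6.215e+02 -5.600e+00  3.200e+01]
 [ 6.185e+02 -4.060e+01  3.200e+01]] [575.1 -20.1  32. ]
[[ 479.4 -323.5   10. ]
 [ 465.2 -232.2   10. ]
 [ 611.4 -299.9   10. ]
 [ 601.9 -214.3   10. ]] [ 539.5 -267.5   10. ]
[[540.2 -66.8  12. ]
 [602.  -73.1  12. ]
 [576.4  28.7  12. ]]
```

```bash
python3 -m pendant '[[[-1,-1,30],[0,0,0],1],[[0,0,40],[0,0,0],1],[[0,0,30],[0,0,0],1],[[0,0,15],[0,0,0],1],[[0,0,5],[0,0,0],1],[[0,0,2],[0,0,0],1],[[0,0,0],[0,0,0],0.5],[[0,0,0],[0,0,0],0.3],[[0,0,0],[0,0,0],0.2],[[0,0,0],[0,0,0],0.2]]' 25; python3 -m pendant '[[[0,0,0],[0,0,0],0.2],[[0,0,0],[0,0,0],0.2],[[0,0,0],[0,0,0],0.2]]'
```

```text
clock: 24.98
tcp_pos: [576.1, -21.4, 16.4]
eef_rot: [[-0.998, 0.059, 0.0], [0.059, 0.998, -0.0], [-0.0, -0.0, -1.0]]
contact_force: [0.4, -0.9, 0.4]
finger_gap: 51.6
gripper_force: 0.0
clock: 25.35
tcp_pos: [576.0, -21.4, 16.2]
eef_rot: [[-0.998, 0.059, -0.0], [0.059, 0.998, -0.0], [0.0, -0.0, -1.0]]
contact_force: [0.2, -0.5, 0.7]
finger_gap: 35.5
gripper_force: 25.0
```

```bash
python3 -m pendant '[[[0,0,-10],[0,0,0],0.2],[[0,0,-20],[0,0,0],0.2],[[0,0,-25],[0,0,0],0.2],[[0,0,-10],[0,0,-4.3],0.2],[[0,0,0],[0,0,-4],0.2],[[0,0,0],[0,0,-4],0.2],[[0,0,0],[0,0,0],0.2]]' 25; python3 -c "
from h import *
go(539,-270,10.5+4)"
```

```text
clock: 26.22
tcp_pos: [576.0, -21.4, 81.6]
eef_rot: [[-0.988, -0.154, 0.0], [-0.154, 0.988, -0.0], [-0.0, -0.0, -1.0]]
contact_force: [0.7, 1.5, -1.0]
finger_gap: 35.5
gripper_force: 25.0
t 26.23 tcp [576.  -21.4  81.6] phi 98.9 shift [  74.9 -240.    67.2] turnz None gap 35.5 F 25.0 z-axis [ 0. -0. -1.]
```

```bash
python3 -m pendant '[[[5,-15,0],[0,0,0],0.2],[[10,-30,0],[0,0,0],0.2],[[12,-40,0],[0,0,0],0.2],[[12,-40,0],[0,0,0],0.2],[[12,-40,0],[0,0,0],0.2],[[12,-40,0],[0,0,0],0.2],[[8,-25,0],[0,0,0],0.2],[[4,-10,0],[0,0,0],0.2],[[0,0,0],[0,0,0],0.2],[[0,0,0],[0,0,0],0.2]]' 25; python3 - <<'E'
from h import *
o=robot.get_obs();im=robot.get_image("wrist");cv2.imwrite("pics/w5.png",im[:,:,::-1]);go(539,-270,15)
E
```

```text
clock: 27.48
tcp_pos: [538.8, -269.0, 81.0]
eef_rot: [[-0.988, -0.155, -0.001], [-0.155, 0.988, 0.001], [0.001, 0.001, -1.0]]
contact_force: [0.4, 0.4, -1.1]
finger_gap: 35.8
gripper_force: 25.0
t 27.52 tcp [ 539.  -268.9   81.1] phi 99.0 shift [ 0.1 -1.1 66.1] turnz None gap 35.8 F 25.0 z-axis [-0.     0.001 -1.   ]
```

View pics/w5.png

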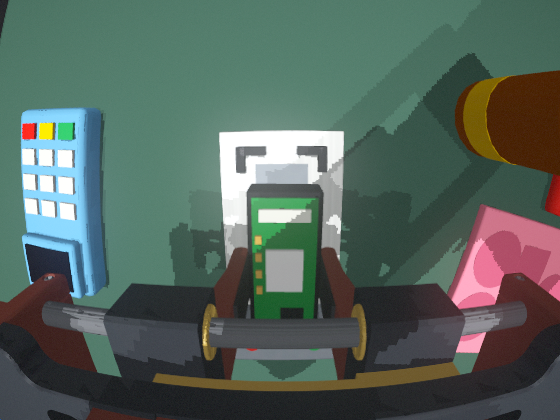

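The carrier, near edge at (248,187) to (321,186), hangs over the plate, whose near corners are (221,134) and (343,131). The terminal is clear to the left and the big bottle to the right.

```bash
python3 - <<'E'
from h import *
o=robot.get_obs()
p=wplane([[221,134],[343,131]],10,o);g=wplane([[237,148],[327,148]],18,o)
for q in(p,g):
    e=q[1]-q[0];print(q.round(1),np.linalg.norm(e).round(1),"yaw",np.degrees(np.arctan2(-e[0],e[1])).round(1))
u=np.array([np.cos(np.radians(8.9)),np.sin(np.radians(8.9))]);print("nest",p.mean(0)[:2]+70*u,g.mean(0)[:2]+55*u)
c=wplane([[248,187],[321,186]],97,o);print("carrier",c.round(1),c.mean(0)[:2]+45*u)
E
```

```text
[[ 477.6 -324.4   10. ]
 [ 461.8 -238.5   10. ]] 87.4 yaw 10.4
[[ 485.3 -310.4   18. ]
 [ 475.6 -248.9   18. ]] 62.3 yaw 9.0
nest [ 538.85888012 -270.5923019 ] [ 534.82632187 -271.11601   ]
carrier [[ 495.  -292.6   97. ]
 [ 489.3 -259.7   97. ]] [ 536.65025666 -269.16633509]
```

```bash
python3 -m pendant '[[[-1,-1,10],[0,0,0],0.2],[[0,0,20],[0,0,0],0.2],[[0,0,20],[0,0,0],0.2],[[0,0,10],[0,0,0],0.2],[[0,0,3],[0,0,0],0.2],[[0,0,0],[0,0,0],0.2],[[0,0,1],[0,0,0],0.2],[[0,0,0],[0,0,0],0.2]]' 25;python3 -m pendant '[[[0,0,1],[0,0,0],0.2],[[0,0,0.5],[0,0,0],0.2],[[0,0,0],[0,0,0],0.2]]' 25; python3 -m pendant '[[[0,0,0.5],[0,0,0],0.2],[[0,0,0],[0,0,0],0.2]]' 25
```

```text
clock: 28.52
tcp_pos: [540.5, -271.1, 17.7]
eef_rot: [[-0.988, -0.155, 0.001], [-0.155, 0.988, -0.001], [-0.001, -0.001, -1.0]]
contact_force: [0.2, -0.2, -1.4]
finger_gap: 35.9
gripper_force: 25.0
clock: 28.9
tcp_pos: [540.1, -270.9, 15.6]
eef_rot: [[-0.988, -0.155, -0.0], [-0.155, 0.988, -0.0], [0.0, 0.0, -1.0]]
contact_force: [0.7, 0.0, -0.7]
finger_gap: 36.3
gripper_force: 25.0
clock: 29.15
tcp_pos: [540.1, -270.9, 15.1]
eef_rot: [[-0.988, -0.155, -0.0], [-0.155, 0.988, -0.0], [0.0, 0.0, -1.0]]
contact_force: [0.0, -0.2, -1.1]
finger_gap: 35.8
gripper_force: 25.0
```

```bash
python3 -m pendant '[[[0,0,0.5],[0,0,0],0.2],[[0,0,0.5],[0,0,0],0.2],[[0,0,0],[0,0,0],0.2]]' 25; python3 -m pendant '[[[0,0,0.3],[0,0,0],0.2],[[0,0,0.2],[0,0,0],0.2],[[0,0,0],[0,0,0],0.2]]' 25
```

```text
clock: 29.52
tcp_pos: [540.2, -270.9, 14.2]
eef_rot: [[-0.988, -0.155, -0.0], [-0.155, 0.988, -0.0], [0.0, -0.0, -1.0]]
contact_force: [0.1, 0.7, -1.6]
finger_gap: 36.0
gripper_force: 25.0
clock: 29.9
tcp_pos: [540.2, -270.9, 14.1]
eef_rot: [[-0.988, -0.155, 0.0], [-0.155, 0.988, -0.0], [-0.0, -0.0, -1.0]]
contact_force: [-1.5, 1.9, 5.1]
finger_gap: 36.0
gripper_force: 25.0
```

```bash
python3 -m pendant '[[[0,0,0],[0,0,0],0.5],[[0,0,0],[0,0,0],0.7],[[0,0,0],[0,0,0],0.9],[[0,0,0],[0,0,0],0.9],[[0,0,-10],[0,0,0],0.9],[[0,0,-30],[0,0,0],1],[[0,0,-40],[0,0,0],1],[[0,0,-40],[0,0,0],1],[[0,0,-10],[0,0,0],1],[[0,0,0],[0,0,0],1]]' 20
python3 - <<'E'
from h import *
o=robot.get_obs();im=robot.get_image("wrist");cv2.imwrite("pics/w6.png",im[:,:,::-1]);go(462.8,297.9,140,86.6)
E
```

```text
clock: 31.15
tcp_pos: [540.4, -271.0, 144.2]
eef_rot: [[-0.988, -0.155, 0.001], [-0.155, 0.988, -0.001], [-0.001, -0.001, -1.0]]
contact_force: [0.2, -0.3, -0.2]
finger_gap: 87.8
gripper_force: 0.0
t 31.2 tcp [ 539.7 -270.6  143.1] phi 98.9 shift [110.5 562.9   3.1] turnz 12.3 gap 87.9 F 0.0 z-axis [-0.001  0.    -1.   ]
```

View pics/w6.png

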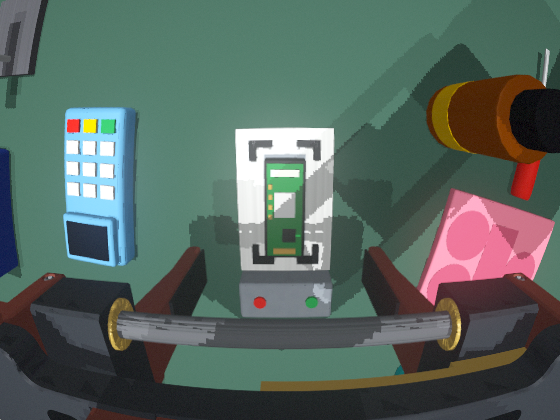

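The picture shows the carrier at (284,208) flat inside the four corner guides. Now the containers go back, bottle first.

```bash
python3 -m pendant '[[[0,0,0],[0,0,6.2],1],[[0,0,0],[0,0,6.1],1],[[0,25,0],[0,0,0],1],[[0,45,0],[0,0,0],1],[[5,55,0],[0,0,0],1],[[8,55,0],[0,0,0],1],[[10,55,0],[0,0,0],1],[[12,55,0],[0,0,0],1],[[15,55,0],[0,0,0],1],[[15,55,0],[0,0,0],1]]' 20
python3 -m pendant '[[[15,50,0],[0,0,0],1],[[12,45,0],[0,0,0],1],[[10,40,0],[0,0,0],1],[[8,27,0],[0,0,0],1],[[0,0,0],[0,0,0],1],[[0,0,0],[0,0,0],1]]' 20
python3 - <<'E'
from h import *
go(462.8,297.9,43.3,86.6)
o=robot.get_obs();im=robot.get_image("wrist");cv2.imwrite("pics/w7.png",im[:,:,::-1])
E
```

```text
clock: 32.45
tcp_pos: [496.7, 135.0, 142.7]
eef_rot: [[-0.998, 0.057, -0.002], [0.057, 0.998, 0.0], [0.002, -0.0, -1.0]]
contact_force: [0.4, -0.5, -0.5]
finger_gap: 87.9
gripper_force: 0.0
clock: 33.2
tcp_pos: [462.5, 296.2, 142.9]
eef_rot: [[-0.998, 0.057, -0.002], [0.057, 0.998, -0.001], [0.002, -0.001, -1.0]]
contact_force: [0.3, -0.2, -0.2]
finger_gap: 87.7
gripper_force: 0.0
t 33.2 tcp [462.5 296.2 142.9] phi 86.7 shift [-0.2  1.7 99.6] turnz 0.1 gap 87.7 F 0.0 z-axis [-0.002 -0.001 -1.   ]
```

View pics/w7.png

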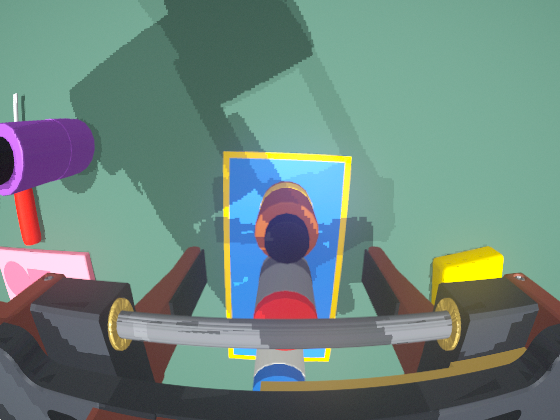

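The bottle cap at (287,240) is between the fingers on the mat, with the tin (285,306) and pot (279,375) upright behind it.

```bash
python3 -m pendant '[[[0,2,25],[0,0,0],1],[[0,0,35],[0,0,0],1],[[0,0,25],[0,0,0],1],[[0,0,12],[0,0,0],1],[[0,0,2],[0,0,0],1],[[0,0,0],[0,0,0],0.5],[[0,0,0],[0,0,0],0.4],[[0,0,0],[0,0,0],0.3],[[0,0,0],[0,0,0],0.3],[[0,0,0],[0,0,0],0.3]]' 20; python3 -m pendant '[[[0,0,0],[0,0,0],0.3],[[0,0,0],[0,0,0],0.3]]'; python3 -c "
from h import *
go(542.2,-69.5,51.3)"
```

```text
clock: 34.5
tcp_pos: [463.9, 298.5, 44.8]
eef_rot: [[-0.998, 0.059, 0.0], [0.059, 0.998, -0.0], [-0.0, -0.0, -1.0]]
contact_force: [-1.0, -0.8, 1.5]
finger_gap: 46.2
gripper_force: 20.0
clock: 34.75
tcp_pos: [463.9, 298.6, 44.8]
eef_rot: [[-0.998, 0.059, 0.0], [0.059, 0.998, -0.0], [-0.0, -0.0, -1.0]]
contact_force: [0.0, -2.0, 3.6]
finger_gap: 45.8
gripper_force: 20.0
t 34.75 tcp [463.9 298.6  44.8] phi 86.6 shift [ -99.9 -362.8   -6.4] turnz None gap 45.8 F 20.0 z-axis [ 0. -0. -1.]
```

```bash
python3 -m pendant '[[[0,0,-10],[0,0,0],0.3],[[0,0,-20],[0,0,0],0.3],[[0,0,-25],[0,0,0],0.3],[[-10,-10,-10],[0,0,0],0.3],[[-18,-25,0],[0,0,0],0.3],[[-20,-40,0],[0,0,0],0.3],[[-16,-50,0],[0,0,0],0.3],[[-12,-50,0],[0,0,0],0.3],[[-9,-50,0],[0,0,0],0.3],[[-8,-50,0],[0,0,0],0.3]]' 20;  python3 -m pendant '[[[-5,-45,0],[0,0,0],0.3],[[-3,-30,0],[0,0,0],0.3],[[0,-13,0],[0,0,0],0.3],[[0,0,5],[0,0,0],0.3],[[0,0,20],[0,0,0],0.3],[[0,0,15],[0,0,0],0.3],[[0,0,10],[0,0,0],0.3],[[0,0,3],[0,0,0],0.3],[[0,0,0],[0,0,0],0.3],[[0,0,0],[0,0,0],0.3]]' 20; python3 -c "
from h import *
go(543.3,-69.5,52.8)"
```

```text
clock: 36.0
tcp_pos: [540.5, 16.1, 109.4]
eef_rot: [[-0.998, 0.06, -0.0], [0.06, 0.998, -0.0], [0.0, -0.0, -1.0]]
contact_force: [0.1, 0.5, -2.8]
finger_gap: 45.6
gripper_force: 20.0
clock: 37.25
tcp_pos: [543.6, -69.8, 57.1]
eef_rot: [[-0.998, 0.059, 0.001], [0.059, 0.998, -0.0], [-0.001, -0.0, -1.0]]
contact_force: [0.0, 0.5, -1.7]
finger_gap: 45.5
gripper_force: 20.0
t 37.25 tcp [543.6 -69.8  57.1] phi 86.6 shift [0.3 0.3 4.3] turnz None gap 45.5 F 20.0 z-axis [ 0.001 -0.    -1.   ]
```

```bash
python3 -m pendant '[[[0,0,1],[0,0,0],0.3],[[0,0,1],[0,0,0],0.3],[[0,0,1],[0,0,0],0.3],[[0,0,0],[0,0,0],0.3]]' 20;python3 -m pendant '[[[0,0,0.5],[0,0,0],0.3],[[0,0,0.3],[0,0,0],0.3],[[0,0,0],[0,0,0],0.3]]' 20
```

```text
clock: 37.75
tcp_pos: [543.0, -69.7, 53.6]
eef_rot: [[-0.998, 0.059, -0.0], [0.059, 0.998, -0.0], [0.0, -0.0, -1.0]]
contact_force: [-0.7, -0.5, -2.9]
finger_gap: 46.3
gripper_force: 20.0
clock: 38.12
tcp_pos: [543.1, -69.7, 52.9]
eef_rot: [[-0.998, 0.059, -0.0], [0.059, 0.998, -0.0], [0.0, -0.0, -1.0]]
contact_force: [-0.5, -0.1, -1.0]
finger_gap: 45.9
gripper_force: 20.0
```

```bash
python3 -m pendant '[[[0,0,0.4],[0,0,0],0.3],[[0,0,0.2],[0,0,0],0.3],[[0,0,0],[0,0,0],0.3]]' 20
```

```text
clock: 38.5
tcp_pos: [543.2, -69.7, 52.8]
eef_rot: [[-0.998, 0.059, 0.0], [0.059, 0.998, -0.0], [-0.0, -0.0, -1.0]]
contact_force: [-1.8, 0.3, 4.1]
finger_gap: 45.8
gripper_force: 20.0
```

```bash
python3 -m pendant '[[[0,0,0],[0,0,0],0.7],[[0,0,0],[0,0,0],1],[[0,0,0],[0,0,0],1],[[0,0,0],[0,0,0],1],[[0,0,-20],[0,0,0],1],[[0,0,-40],[0,0,0],1],[[0,0,-30],[0,0,0],1],[[-4,20,0],[0,0,0],1],[[-5,40,0],[0,0,0],1],[[-5,45,0],[0,0,0],1]]' 20
python3 -m pendant '[[[-5,45,0],[0,0,0],1],[[-5,50,0],[0,0,0],1],[[-5,50,0],[0,0,0],1],[[-5,45,0],[0,0,0],1],[[-4,40,0],[0,0,0],1],[[-2,21,0],[0,0,0],1],[[0,0,0],[0,0,0],1],[[0,0,0],[0,0,0],1]]' 20
python3 -c "
from h import *
go(604.2,283.5,44)"
```

```text
clock: 39.75
tcp_pos: [562.9, 35.9, 141.0]
eef_rot: [[-0.998, 0.06, -0.001], [0.06, 0.998, 0.0], [0.002, 0.0, -1.0]]
contact_force: [0.4, -0.9, 0.2]
finger_gap: 88.1
gripper_force: 0.0
clock: 40.75
tcp_pos: [603.6, 282.0, 141.6]
eef_rot: [[-0.998, 0.06, -0.001], [0.06, 0.998, -0.001], [0.001, -0.001, -1.0]]
contact_force: [-0.7, 0.1, 0.6]
finger_gap: 87.9
gripper_force: 0.0
t 40.75 tcp [603.6 282.  141.6] phi 86.6 shift [-0.7  1.6 97.6] turnz None gap 87.9 F 0.0 z-axis [-0.001 -0.001 -1.   ]
```

```bash
python3 -m pendant '[[[0,1,25],[0,0,0],1],[[0,0,35],[0,0,0],1],[[0,0,25],[0,0,0],1],[[0,0,10],[0,0,0],1],[[0,0,2],[0,0,0],1],[[0,0,0],[0,0,0],0.5],[[0,0,0],[0,0,0],0.4],[[0,0,0],[0,0,0],0.3],[[0,0,0],[0,0,0],0.3],[[0,0,0],[0,0,0],0.3]]' 20; python3 -m pendant '[[[0,0,0],[0,0,0],0.3],[[0,0,0],[0,0,0],0.3]]'; python3 -c "
from h import *
go(603.1,-73.1,51.8)"
```

```text
clock: 42.0
tcp_pos: [604.3, 284.3, 45.5]
eef_rot: [[-0.998, 0.059, 0.0], [0.059, 0.998, -0.0], [-0.0, -0.0, -1.0]]
contact_force: [-1.0, -1.0, 2.2]
finger_gap: 47.8
gripper_force: 20.0
clock: 42.25
tcp_pos: [604.3, 284.3, 45.5]
eef_rot: [[-0.998, 0.059, 0.0], [0.059, 0.998, -0.0], [-0.0, -0.0, -1.0]]
contact_force: [-0.3, -0.3, 3.6]
finger_gap: 47.6
gripper_force: 20.0
t 42.25 tcp [604.3 284.3  45.5] phi 86.6 shift [ -19.9 -356.8   -6.3] turnz None gap 47.6 F 20.0 z-axis [ 0. -0. -1.]
```

```bash
python3 -m pendant '[[[0,0,-10],[0,0,0],0.3],[[0,0,-20],[0,0,0],0.3],[[0,0,-25],[0,0,0],0.3],[[-2,-10,-10],[0,0,0],0.3],[[-2,-30,0],[0,0,0],0.3],[[-3,-45,0],[0,0,0],0.3],[[-3,-50,0],[0,0,0],0.3],[[-3,-50,0],[0,0,0],0.3],[[-3,-50,0],[0,0,0],0.3],[[-2,-50,0],[0,0,0],0.3]]' 20;  python3 -m pendant '[[[-2,-40,0],[0,0,0],0.3],[[0,-24,0],[0,0,0],0.3],[[0,-8,0],[0,0,0],0.3],[[0,0,5],[0,0,0],0.3],[[0,0,20],[0,0,0],0.3],[[0,0,15],[0,0,0],0.3],[[0,0,10],[0,0,0],0.3],[[0,0,3],[0,0,0],0.3],[[0,0,0],[0,0,0],0.3],[[0,0,0],[0,0,0],0.3]]' 20; python3 -c "
from h import *
go(603.1,-73.1,53.5)"
```

```text
clock: 43.5
tcp_pos: [605.0, -3.5, 110.6]
eef_rot: [[-0.998, 0.059, 0.0], [0.059, 0.998, -0.0], [-0.0, -0.0, -1.0]]
contact_force: [0.9, -0.4, -1.4]
finger_gap: 47.8
gripper_force: 20.0
clock: 44.75
tcp_pos: [603.5, -73.4, 57.8]
eef_rot: [[-0.998, 0.059, 0.001], [0.059, 0.998, -0.0], [-0.001, -0.0, -1.0]]
contact_force: [-0.7, 0.2, -1.8]
finger_gap: 47.7
gripper_force: 20.0
t 44.75 tcp [603.5 -73.4  57.8] phi 86.6 shift [0.4 0.3 4.3] turnz None gap 47.7 F 20.0 z-axis [ 0.001 -0.    -1.   ]
```

```bash
python3 -m pendant '[[[0,0,1],[0,0,0],0.3],[[0,0,1],[0,0,0],0.3],[[0,0,1],[0,0,0],0.3],[[0,0,0.5],[0,0,0],0.3],[[0,0,0],[0,0,0],0.3]]' 20;python3 -m pendant '[[[0,0,0.5],[0,0,0],0.3],[[0,0,0.5],[0,0,0],0.3],[[0,0,0],[0,0,0],0.3]]' 20
```

```text
clock: 45.38
tcp_pos: [602.9, -73.3, 53.7]
eef_rot: [[-0.998, 0.059, -0.0], [0.059, 0.998, -0.0], [0.0, -0.0, -1.0]]
contact_force: [-0.1, 0.1, -1.1]
finger_gap: 47.7
gripper_force: 20.0
clock: 45.75
tcp_pos: [603.2, -73.3, 53.5]
eef_rot: [[-0.998, 0.059, 0.0], [0.059, 0.998, -0.0], [-0.0, -0.0, -1.0]]
contact_force: [-2.2, -1.3, 5.6]
finger_gap: 47.4
gripper_force: 20.0
```

```bash
python3 -m pendant '[[[0,0,0],[0,0,0],0.7],[[0,0,0],[0,0,0],1],[[0,0,0],[0,0,0],1],[[0,0,0],[0,0,0],1],[[0,0,-20],[0,0,0],1],[[0,0,-40],[0,0,0],1],[[0,0,-30],[0,0,0],1],[[5,20,0],[0,0,0],1],[[10,40,0],[0,0,0],1],[[10,45,0],[0,0,0],1]]' 20
python3 -m pendant '[[[10,45,0],[0,0,0],1],[[15,50,0],[0,0,0],1],[[15,50,0],[0,0,0],1],[[10,45,0],[0,0,0],1],[[10,40,0],[0,0,0],1],[[5,27,0],[0,0,0],1],[[0,0,0],[0,0,0],1],[[0,0,0],[0,0,0],1]]' 20
python3 -c "
from h import *
go(534.8,292.7,43.1)"
```

```text
clock: 47.0
tcp_pos: [582.7, 34.7, 141.3]
eef_rot: [[-0.998, 0.06, -0.002], [0.06, 0.998, 0.0], [0.002, 0.0, -1.0]]
contact_force: [0.7, 0.6, -1.0]
finger_gap: 87.9
gripper_force: 0.0
clock: 48.0
tcp_pos: [533.6, 292.9, 141.7]
eef_rot: [[-0.998, 0.059, -0.002], [0.059, 0.998, -0.001], [0.002, -0.001, -1.0]]
contact_force: [0.8, -0.1, 0.2]
finger_gap: 87.9
gripper_force: 0.0
t 48.0 tcp [533.6 292.9 141.7] phi 86.6 shift [-1.4 -0.  98.5] turnz None gap 87.9 F 0.0 z-axis [-0.002 -0.001 -1.   ]
```

```bash
python3 -m pendant '[[[-1,0,25],[0,0,0],1],[[0,0,35],[0,0,0],1],[[0,0,25],[0,0,0],1],[[0,0,10],[0,0,0],1],[[0,0,3],[0,0,0],1],[[0,0,0],[0,0,0],0.5],[[0,0,0],[0,0,0],0.4],[[0,0,0],[0,0,0],0.3],[[0,0,0],[0,0,0],0.3],[[0,0,0],[0,0,0],0.3]]' 20; python3 -m pendant '[[[0,0,0],[0,0,0],0.3],[[0,0,0],[0,0,0],0.3]]'; python3 -c "
from h import *
go(580.2,27.6,51.1)"
```

```text
clock: 49.25
tcp_pos: [535.8, 293.3, 45.1]
eef_rot: [[-0.998, 0.059, 0.0], [0.059, 0.998, -0.0], [-0.0, -0.0, -1.0]]
contact_force: [-1.6, -0.6, 1.9]
finger_gap: 49.7
gripper_force: 20.0
clock: 49.5
tcp_pos: [535.8, 293.3, 45.1]
eef_rot: [[-0.998, 0.059, 0.0], [0.059, 0.998, -0.0], [-0.0, -0.0, -1.0]]
contact_force: [-0.1, -1.3, 5.2]
finger_gap: 49.8
gripper_force: 20.0
t 49.5 tcp [535.8 293.3  45.1] phi 86.6 shift [ -60.1 -262.7   -6. ] turnz None gap 49.8 F 20.0 z-axis [ 0. -0. -1.]
```

```bash
python3 -m pendant '[[[0,0,-10],[0,0,0],0.3],[[0,0,-20],[0,0,0],0.3],[[0,0,-25],[0,0,0],0.3],[[-4,-10,-10],[0,0,0],0.3],[[-8,-30,0],[0,0,0],0.3],[[-10,-40,0],[0,0,0],0.3],[[-10,-45,0],[0,0,0],0.3],[[-10,-45,0],[0,0,0],0.3],[[-8,-40,0],[0,0,0],0.3],[[-8,-33,0],[0,0,0],0.3]]' 20;  python3 -m pendant '[[[-3,-20,0],[0,0,0],0.3],[[0,0,5],[0,0,0],0.3],[[0,0,20],[0,0,0],0.3],[[0,0,15],[0,0,0],0.3],[[0,0,10],[0,0,0],0.3],[[0,0,3],[0,0,0],0.3],[[0,0,0],[0,0,0],0.3],[[0,0,0],[0,0,0],0.3]]' 20; python3 -c "
from h import *
go(581.2,27.6,53.1)"
```

```text
clock: 50.75
tcp_pos: [578.6, 45.0, 109.2]
eef_rot: [[-0.998, 0.06, -0.001], [0.06, 0.998, -0.0], [0.001, -0.0, -1.0]]
contact_force: [0.6, -0.5, -2.1]
finger_gap: 49.7
gripper_force: 20.0
clock: 51.75
tcp_pos: [581.4, 27.2, 57.3]
eef_rot: [[-0.998, 0.059, 0.001], [0.059, 0.998, -0.0], [-0.001, -0.0, -1.0]]
contact_force: [0.5, 0.2, -3.4]
finger_gap: 49.8
gripper_force: 20.0
t 51.75 tcp [581.4  27.2  57.3] phi 86.6 shift [0.3 0.4 4.2] turnz None gap 49.8 F 20.0 z-axis [ 0.001 -0.    -1.   ]
```

```bash
python3 -m pendant '[[[0,0,1],[0,0,0],0.3],[[0,0,1],[0,0,0],0.3],[[0,0,1],[0,0,0],0.3],[[0,0,0.5],[0,0,0],0.3],[[0,0,0],[0,0,0],0.3]]' 20;python3 -m pendant '[[[0,0,0.5],[0,0,0],0.3],[[0,0,0.3],[0,0,0],0.3],[[0,0,0],[0,0,0],0.3]]' 20
```

```text
clock: 52.38
tcp_pos: [580.9, 27.2, 53.2]
eef_rot: [[-0.998, 0.059, -0.0], [0.059, 0.998, -0.0], [0.0, -0.0, -1.0]]
contact_force: [0.2, -0.3, -1.1]
finger_gap: 49.8
gripper_force: 20.0
clock: 52.75
tcp_pos: [581.0, 27.2, 53.1]
eef_rot: [[-0.998, 0.059, 0.0], [0.059, 0.998, -0.0], [-0.0, -0.0, -1.0]]
contact_force: [-1.3, -1.0, 4.8]
finger_gap: 49.5
gripper_force: 20.0
```

Release, rise, and move away toward the mat side for a last look.

```bash
python3 -m pendant '[[[0,0,0],[0,0,0],0.7],[[0,0,0],[0,0,0],1],[[0,0,0],[0,0,0],1],[[0,0,0],[0,0,0],1],[[0,0,-20],[0,0,0],1],[[0,0,-40],[0,0,0],1],[[0,0,-40],[0,0,0],1],[[0,30,-30],[0,0,0],1],[[10,45,-20],[0,0,0],1],[[10,50,0],[0,0,0],1]]' 20
python3 -m pendant '[[[10,50,0],[0,0,0],1],[[10,50,0],[0,0,0],1],[[10,50,0],[0,0,0],1],[[10,50,0],[0,0,0],1],[[10,50,0],[0,0,0],1],[[10,50,0],[0,0,0],1],[[0,0,0],[0,0,0],1],[[0,0,0],[0,0,0],1]]' 20
python3 - <<'E'
from h import *
t=robot.get_image("top");t0=cv2.imread("pics/top0.png")[:,:,::-1]
for nm,lo,hi,roi,z in(("blue",(95,120,60),(125,255,255),(248,180,276,210),113),("red",(0,150,80),(8,255,255),(205,190,236,225),109)):
    for im in(t0.copy(),t):
        m=blobs(im,lo,hi,roi);p=[x.mean() for x in np.where(m)[::-1]];print(nm,plane("top",[p],z).round(1))
cv2.imwrite("pics/t9.png",cv2.resize(t[140:300,170:370],(750,600),interpolation=2)[:,:,::-1])
E
```

```text
clock: 54.0
tcp_pos: [569.7, 154.2, 204.6]
eef_rot: [[-0.998, 0.061, 0.004], [0.061, 0.998, 0.0], [-0.004, 0.001, -1.0]]
contact_force: [0.6, -0.4, -0.4]
finger_gap: 87.7
gripper_force: 0.0
clock: 55.0
tcp_pos: [526.0, 455.6, 202.0]
eef_rot: [[-0.998, 0.059, -0.001], [0.059, 0.998, -0.001], [0.0, -0.001, -1.0]]
contact_force: [-0.6, -0.8, 0.3]
finger_gap: 87.9
gripper_force: 0.0
blue [[603.9 -73.  113. ]]
blue [[603.8 -73.3 113. ]]
red [[579.   26.5 109. ]]
red [[578.6  24.3 109. ]]
```

View pics/t9.png

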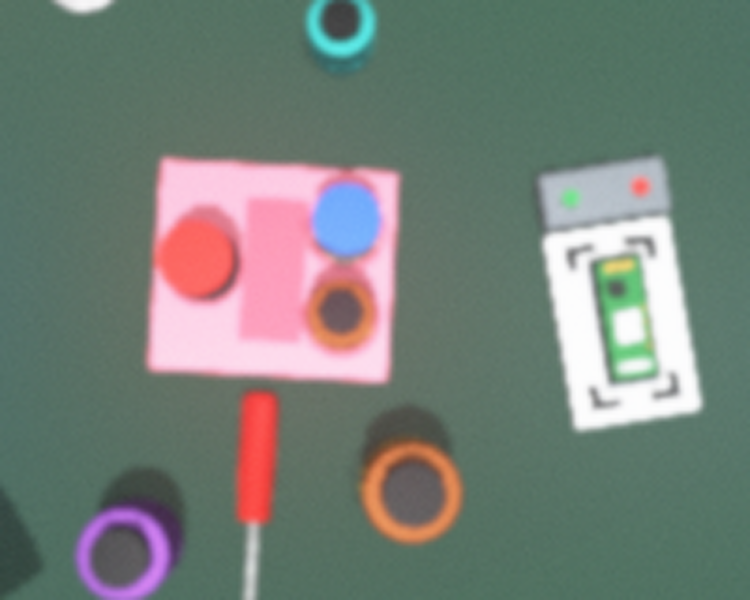

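The picture shows the tin (198,258), pot (346,216) and bottle (341,312) upright on their discs, and the carrier (627,318) in the nest. The tin and pot are within about 2 mm of where they started.

```bash
python3 -c "
from bench import robot
print(robot.finish_job())"
```

```text
the job is handed in; nothing more can be done
None
```

The carrier lies in the fixture's nest, all three containers stand back on their tray discs (tin and pot measured within about 2.5 mm of their start, the bottle checked by eye), and the job was handed in at about 55 s; no verdict was returned.

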